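Start a canister cap's thread, screw it home and weigh the canister

ROBOT

A 6-joint arm with a two-finger parallel gripper is mounted at the origin on the work surface. World frame = base frame: x ahead of the robot, y to its left, z up, the work surface at z = 0. Lengths are in mm, angles in rad, forces in N, time in s.
With the tool pointing down it reaches from about 350 to 775 mm from the base axis. Payload 5.5 kg.
Tool frame: the origin (TCP) lies between the finger pads; the fingertips stand r.tip_reach ahead of it and the grasp point (between the pads) lies 5 mm behind it (r.tip_reach is the distance from the TCP to the fingertips, in mm); z points along the fingers, y is the direction in which the jaws open and shut (so a half turn about z gives the same grasp; the last joint's range is limited). The gripper opens to 85 mm and grips with 20 to 120 N. Pads are 22 mm wide; open, the fingers measure 114 mm over their backs; the gripper's body (76 mm by 85 mm) begins 54 mm behind the grasp point. The pads swing forward as they close: fully open they stand 13 mm farther back than shut.
Start: joints at [-1.402, 0.313, 0.046, 1.304, 0, 1.431], TCP at [174.747, -547.845, 245.323] pointing down, gripper open.
Joint ranges: [-2.76, 2.76], [-0.86, 1.69], [-1.03, 1.26], [-2.2, 2.34], [-1.47, 1.5], [-3.14, 3.14]. Speed limits (rad/s): [2.57, 2.57, 3.14, 3.14, 3.14, 3.14].

INTERFACE

Orientations are given as a unit quaternion [x, y, z, w].
In Python, from cell import readout, eyes, close_job, r gives the robot as it stands. The module is installed in compiled form; this text tells all that it offers.
- The arm moves only by the tool move_arm, never from a script. Its argument "commands" is a list of rows, each an object of numbers: "dx", "dy", "dz": the shift along the tool's x, y, z in mm; "rx", "ry", "rz": the turn, a rotation vector about the tool's x, y, z in rad; "claw": the finger opening in mm, from 0 to 85.4. In form: [{"dx": .., "dy": .., "dz": .., "rx": .., "ry": .., "rz": .., "claw": ..}, ...]. A call has 1 to 5 rows; each row is the pose to reach, as a shift and turn from the pose measured when the call began, along the tool's axes at that moment; what a row does not reach only later rows make up. A row lasts 1/10 s, in which the tool goes at most 50 mm and 8.59 degrees, less where a joint would pass 70% of its speed; a pose out of reach is approached as far as the arm can. A call with a gripper value outside its range is refused whole. The fingers move at their own pace and stop on an object; the grip force is fixed at half the most. Time passes only in rows, so rows that repeat a pose let the fingers close. It gives the time, the measured TCP pose, the force and the opening at its end, in the units of the state.
- readout.state(): the state, without advancing time (a new reading comes with each control period).
- eyes.grab_frame(name): name is "side" or "top" or "wrist"; returns a dict with "color" (384x512x3 uint8, red, green, blue), "fx", "fy", "cx", "cy" (pixels), "k1" (the pictures are not rectified: a ray, as slopes to the right and down, at radius r is drawn at 1 + k1 r^2 times it, then the intrinsics apply), "T" (4x4, takes a point from camera to world coordinates); the wrist camera has in their place "T_tool_cam" (4x4, takes a point from camera to tool coordinates, whose origin is the TCP and whose axes are the flange's). Camera axes: x right, y down, z forward; pixel columns grow to the right and rows downward; lengths in mm; the calibration is good to about 2 mm. A picture is of the moment at which its call begins: read the wrist's pose just before it. There is no depth.
- close_job(): hands the job in, once; it reports no verdict.
The state is a dict: "clock": time; "joints": joint angles; "dq": joint speeds; "joint_efforts": joint torques, N m; "ee_pos": TCP position; "ee_rot": TCP orientation; "contact_force": force on the tool from outside, world axes, zero at the start; "wrist_torque": the same for the moment, N m; "opening": opening from 0.0 (shut) to 1.0 (fully open).
Only numpy, scipy, OpenCV 4.12 (cv2) and the standard library are available. Lean on these libraries where they do the work, as an engineer would, in place of code of your own. Each camera call takes 0.05 s, during which the arm holds its last target. There are 200 camera calls.

TASK

The cap on the square parts canister in its holder is sitting loose on top of its thread. Turn it back (counter-clockwise seen from above; its ears can simply be pushed round) until it drops into the thread, then screw it forward (clockwise) fully home against its stop while the canister is still in the holder. Then lift the closed canister (the bar over the cap is its handle) gently and upright onto the middle of the bench scale's pan and let go, leaving the other things on the bench alone.

Things in the scene. Friction and masses are not known exactly. Their poses are not given: they have to be found in the camera images.
- canister: White square plastic canister, loose, full of parts, 0.34 to 0.59 kg. Body 120 x 120 mm, 74 mm high, then a round shoulder (radius 50 mm) up to 80 mm and a threaded neck. Origin at the centre of its underside, z up. It stands in the holder, which keeps it from turning (2 degrees of play); lifting it 30 mm clears the fence. A paper label on the -x face.
- cap: Dark grey ribbed screw cap, loose, 0.3 kg, on the canister's neck and on its axis. Origin on the axis at the skirt's lower edge, z up, x along its two ears. Skirt 97 mm across, top at z = 32 mm. Turns with light friction (a few N at an ear). At the start its lugs lie on top of the thread: origin 101 mm above the canister's, yaw 0.19 to 0.79 rad (counter-clockwise) from the canister's yaw.
- neck_top (a point): Middle of the neck's top, 108 mm above the canister's underside. Thread: turned counter-clockwise to about 0.98 rad from the canister's yaw, the cap drops; its origin is then about 90 mm above the canister's (a stop follows at about 1.26 rad). Turned clockwise from there it sinks along the thread to the firm home stop: yaw equal to the canister's within a few degrees, origin about 85 mm above.
- ear_a (a point): Middle of the cap's +x ear, 65 mm from the axis and 20 mm above the cap's lower edge. Each ear sticks out of the skirt to 80 mm from the axis, is 16 mm thick (along the cap's y) and reaches from 4 to 36 mm above the cap's lower edge. At home the ears lie along the canister's x.
- ear_b (a point): Middle of the cap's -x ear, 65 mm from the axis, 20 mm above the cap's lower edge.
- bar_top (a point): Middle of the upper edge of the grip bar on the cap, on the axis. The bar runs along the cap's x (in line with the ears), 90 mm long, 16 mm thick, 35 mm high, its upper edge 67 mm above the cap's lower edge. With the cap home, the canister hangs from it with about 2 mm of play.
- holder: Dark steel tray fixed to the bench, 141 x 141 mm, with a square pocket of 123 mm; its floor is 6 mm thick and its fence 30 mm high. Origin at the centre of its underside. Canister and holder have the same yaw.
- scale: Grey bench scale, fixed; base 220 x 220 mm, 50 mm high, with a square steel pan on top. Its display box (45 x 200 mm, 91 mm high) stands along its +x side, from x = 107 to 153 mm. Origin at the centre of its underside.
- pan_centre (a point): Middle of the upper face of the scale's pan (195 x 200 mm), 74 mm above the bench when unloaded.
- pan (a joint): Travel of the sprung pan in m: 0 unloaded, growing as it is pressed down; 2500 N/m, sinks 2 to 4 mm under the canister; stop at 10 mm.
- tape_roll: Bystander: roll of tape, 86 mm across, 48 mm high.
- check_weight: Bystander: steel check weight, 44 mm across, 68 mm high.
- scanner: Bystander: barcode scanner on its foot, about 140 mm high.
- tape_dispenser: Bystander: tape dispenser, 150 x 70 mm, about 96 mm high.
- small_carton: Bystander: carton 160 x 110 x 70 mm.
- flat_carton: Bystander: carton 200 x 140 x 45 mm.
Things that resemble listed ones, but are neither listed nor needed, are in the scene too. What is shaped like the cap but turquoise is not meant.

How it is judged:
By the outcome, as a careful person would: the job done as asked, in the order asked, and still so for the second after the job is handed in, with the robot touching nothing.
It also fails if it takes over 58 s, if anything falls off the work surface, if the arm or the gripper's body presses on something with over 40 N, if the wrist force passes 120 N, or if a joint passes its speed limit or range.

## Working session

There is one attempt and no reset: what is moved stays moved. The work goes in short steps, Python scripts to look and compute and a tool call to move; the robot and the scene stay as the last step left them, time stands still between calls to the robot, and variables do not carry over. Pictures are saved under pics/ and viewed, about 8 in all and at most 12, crops included, and the job is handed in when it is done.

Besides the shell and the picture viewer there is one more tool, called after "Call:" by a JSON object that holds its "fn" and its "kwargs". move_arm: Moves the arm, as the interface text tells. Its arguments: {"type":"object","properties":{"commands":{"type":"array","items":{"type":"object","properties":{"dx":{"type":"number"},"dy":{"type":"number"},"dz":{"type":"number"},"rx":{"type":"number"},"ry":{"type":"number"},"rz":{"type":"number"},"claw":{"type":"number"}}}}},"required":["commands"]}

```bash
mkdir -p pics; ls; cat > h.py <<'E'
import numpy as np, cv2
from scipy.spatial.transform import Rotation as R
from cell import readout, eyes, close_job, r
def grab(n):
    s=readout.state(); f=eyes.grab_frame(n)
    if 'T' in f: T=np.array(f['T'])
    else:
        W=np.eye(4); W[:3,:3]=R.from_quat(s['ee_rot']).as_matrix(); W[:3,3]=s['ee_pos']
        T=W@np.array(f['T_tool_cam'])
    f['T']=T; return f
def und(f,uv):
    d=np.array([(np.array(uv,float)-[f['cx'],f['cy']])/[f['fx'],f['fy']]]).reshape(-1,2)
    s=d.copy()
    for _ in range(20): s=d/(1+f['k1']*(s**2).sum(1,keepdims=True))
    return s
def plane(f,uv,z):
    s=und(f,uv); v=np.c_[s,np.ones(len(s))]@f['T'][:3,:3].T; o=f['T'][:3,3]
    return o+v*((z-o[2])/v[:,2])[:,None]
def proj(f,p):
    p=np.atleast_2d(p); c=(p-f['T'][:3,3])@f['T'][:3,:3]; s=c[:,:2]/c[:,2:]
    s=s*(1+f['k1']*(s**2).sum(1,keepdims=True)); return s*[f['fx'],f['fy']]+[f['cx'],f['cy']]
def save(f,n,crop=None,k=1):
    im=f['color'][...,::-1]
    if crop: a,b,c,d=crop; im=im[b:d,a:c]
    cv2.imwrite('pics/'+n,cv2.resize(im,None,fx=k,fy=k,interpolation=cv2.INTER_CUBIC))
E
python3 - <<'E'
from h import *
import pickle
for n in('top','side'):
    f=grab(n); save(f,n+'0.png',k=1.5); pickle.dump(f,open(n+'0.pkl','wb')); print(n,f['T'].round(2).tolist(),f['fx'],f['k1'])
s=readout.state(); print({k:np.round(v,3).tolist() for k,v in s.items()}, r.tip_reach)
print(R.from_quat(s['ee_rot']).as_matrix().round(3))
E
```

```text
pics
top [[-0.01, -0.99, 0.14, 303.78], [-1.0, 0.01, -0.02, -0.87], [0.01, -0.14, -0.99, 1779.85], [0.0, 0.0, 0.0, 1.0]] 468.5997150476719 -0.11843315534482791
side [[0.99, -0.09, 0.14, 342.03], [-0.17, -0.54, 0.82, -1194.92], [-0.0, -0.84, -0.55, 897.11], [0.0, 0.0, 0.0, 1.0]] 454.178549013625 -0.10989800706971815
{'clock': 0.1, 'joints': [-1.402, 0.314, 0.045, 1.304, -0.0, 1.431], 'dq': [0.001, -0.001, 0.002, 0.002, 0.002, -0.0], 'joint_efforts': [0.003, -48.172, 29.924, 0.013, -0.0, 0.0], 'ee_pos': [174.64, -547.378, 244.501], 'ee_rot': [0.988, 0.154, -0.0, -0.001], 'contact_force': [-0.337, 0.424, 0.4], 'wrist_torque': [0.055, 0.029, -0.062], 'opening': 0.999} 14.0
[[ 0.953  0.304 -0.   ]
 [ 0.304 -0.953  0.002]
 [ 0.    -0.002 -1.   ]]
```

View pics/top0.png

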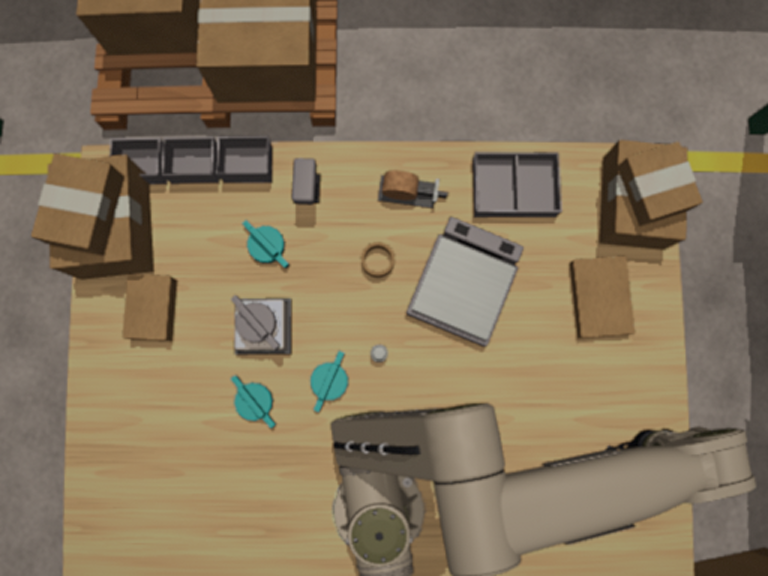

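View pics/side0.png

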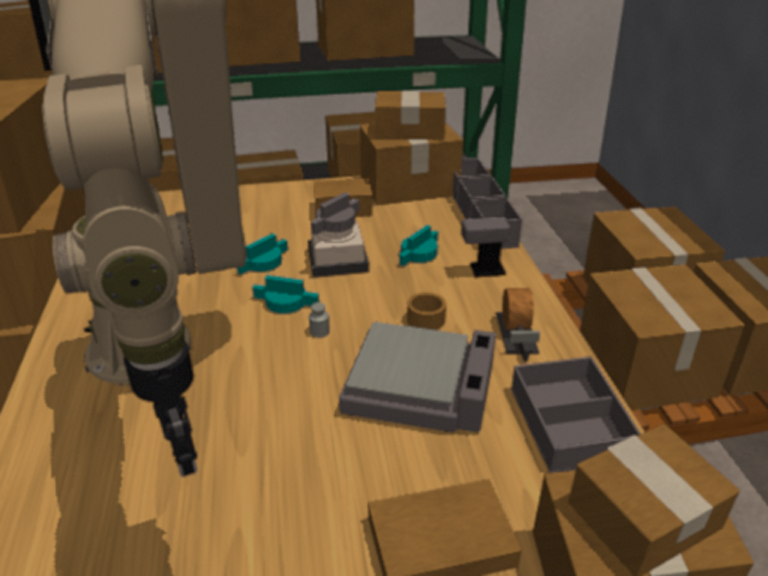

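The top view shows the canister in its holder at about (262,326), with the grey cap's ears running from (236,298) to (278,347). The scale pan is near (463,287). The side view agrees: canister at (337,240), scale at (410,375).

```bash
cat > loc0.py <<'E'
from h import *
import pickle
f=pickle.load(open('top0.pkl','rb'))
px=lambda *a:np.array(a)/1.5
print('ears@141',plane(f,px((236,298),(278,347)),141).round(0)[:,:2].tolist())
print('bar/cap@141 centre',plane(f,[px(257,323)],135).round(0)[:,:2].tolist())
hsv=cv2.cvtColor(f['color'],cv2.COLOR_RGB2HSV)
m=((hsv[...,1]<40)&(hsv[...,2]>140)).astype(np.uint8); w=np.zeros_like(m); w[150:232,265:352]=1; m*=w
m=cv2.morphologyEx(m,cv2.MORPH_OPEN,np.ones((3,3)))
c=max(cv2.findContours(m,0,2)[0],key=cv2.contourArea)
rc=cv2.minAreaRect(c); b=cv2.boxPoints(rc); p=plane(f,b,74)[:,:2]
print('pan',b.round(1).tolist(),p.round(1).tolist(),p.mean(0),np.linalg.norm(np.diff(p,axis=0),axis=1))
E
python3 loc0.py
```

```text
ears@141 [[513.0, 333.0], [397.0, 233.0]]
bar/cap@141 centre [[454.0, 284.0]]
pan [[273.8999938964844, 205.10000610351562], [293.3999938964844, 157.5], [343.79998779296875, 178.3000030517578], [324.29998779296875, 225.8000030517578]] [[495.4, -81.1], [673.0, -156.2], [593.8, -342.7], [417.8, -264.8]] [ 544.9882893  -211.20527521] [192.81441921 202.61361575 192.44547464]
```

```bash
cat > go.py <<'E'
# usage: go.py x y z yaw(tool x heading, rad; tool straight down) -> shift/turn in tool axes
import sys; from h import *
def cmd(x,y,z,yaw,p=None,M=None):
    s=readout.state()
    if p is None: p=np.array(s['ee_pos']); M=R.from_quat(s['ee_rot']).as_matrix()
    c,n=np.cos(yaw),np.sin(yaw); D=np.array([[c,n,0],[n,-c,0],[0,0,-1.]])
    print('d',(M.T@(np.array([x,y,z])-p)).round(1).tolist(),'r',R.from_matrix(M.T@D).as_rotvec().round(3).tolist())
    return np.array([x,y,z]),D
if __name__=='__main__':
    a=np.array(sys.argv[1:],float).reshape(-1,4); p=M=None
    s=readout.state(); M0=R.from_quat(s['ee_rot']).as_matrix()
    print('now',np.round(s['ee_pos'],1),'yaw',np.arctan2(M0[1,0],M0[0,0]).round(3),'j',np.round(s['joints'],2),'F',np.round(s['contact_force'],1),'T',np.round(s['wrist_torque'],2),'op',round(s['opening']*85.4,1),'t',s['clock'])
    for w in a: p,M=cmd(*w,p,M)
E
python3 go.py 350 -430 330 1.03  520 -260 330 1.75  560 -30 330 2.45  530 190 330 3.15  454 284 330 3.85
python3 -c "
from h import *
f=eyes.grab_frame('wrist'); print(np.round(f['T_tool_cam'],2),f['fx'],f['cx'],f['cy'])"
```

```text
now [ 174.6 -547.4  244.5] yaw 0.309 j [-1.4   0.31  0.05  1.3  -0.    1.43] F [-0.3  0.4  0.4] T [ 0.05  0.03 -0.06] op 85.3 t 0.1
d [202.8, -58.7, -85.4] r [-0.001, -0.001, -0.721]
d [233.3, 58.2, 0.0] r [0.0, 0.0, -0.72]
d [219.2, 80.4, 0.0] r [0.0, 0.0, -0.7]
d [163.4, 150.3, 0.0] r [0.0, 0.0, -0.7]
d [75.2, 94.6, 0.0] r [0.0, 0.0, -0.7]
[[  -0.     -0.96   -0.26   67.16]
 [   1.     -0.     -0.      0.5 ]
 [  -0.     -0.26    0.96 -128.  ]
 [   0.      0.      0.      1.  ]] 268.63017153778554 253.19041551952873 188.02341279197665
```

Call:
{"fn": "move_arm", "kwargs": {"commands": [{"dx": 203,"dy": -59,"dz": -85,"rz": -0.72},{"dx": 203,"dy": -59,"dz": -85,"rz": -0.72},{"dx": 203,"dy": -59,"dz": -85,"rz": -0.72},{"dx": 203,"dy": -59,"dz": -85,"rz": -0.72},{"dx": 203,"dy": -59,"dz": -85,"rz": -0.72}]}}

```text
schema error: expected keys dx, dy, dz, rx, ry, rz, claw
```

Call:
{"fn": "move_arm", "kwargs": {"commands": [{"dx": 233,"dy": 58,"dz": 0,"rz": -0.72},{"dx": 233,"dy": 58,"dz": 0,"rz": -0.72},{"dx": 233,"dy": 58,"dz": 0,"rz": -0.72},{"dx": 233,"dy": 58,"dz": 0,"rz": -0.72},{"dx": 233,"dy": 58,"dz": 0,"rz": -0.72}]}}

```text
schema error: expected keys dx, dy, dz, rx, ry, rz, claw
```

```bash
python3 go.py 560 -30 330 2.45  530 190 330 3.15  454 284 330 3.85
```

```text
now [ 174.7 -547.5  244.6] yaw 0.309 j [-1.4   0.31  0.05  1.3  -0.    1.43] F [0.6 0.5 0.1] T [ 0.03 -0.01  0.  ] op 85.6 t 0.15
d [524.4, -376.0, -84.8] r [-0.001, -0.002, -2.141]
d [163.4, 150.3, 0.0] r [0.0, 0.0, -0.7]
d [75.2, 94.6, 0.0] r [0.0, 0.0, -0.7]
```

All the keys are required.

Call:
{"fn": "move_arm", "kwargs": {"commands": [{"dx": 203,"dy": -59,"dz": -85,"rx": 0,"ry": 0,"rz": -0.72,"claw": 85},{"dx": 203,"dy": -59,"dz": -85,"rx": 0,"ry": 0,"rz": -0.72,"claw": 85},{"dx": 203,"dy": -59,"dz": -85,"rx": 0,"ry": 0,"rz": -0.72,"claw": 85},{"dx": 203,"dy": -59,"dz": -85,"rx": 0,"ry": 0,"rz": -0.72,"claw": 85},{"dx": 203,"dy": -59,"dz": -85,"rx": 0,"ry": 0,"rz": -0.72,"claw": 85}]}}

```text
clock: 0.65
ee_pos: [352.6, -427.8, 331.3]
ee_rot: [0.869, 0.496, 0.001, 0.0]
contact_force: [-0.2, -0.4, 0.1]
opening: 0.993
```

Call:
{"fn": "move_arm", "kwargs": {"commands": [{"dx": 233,"dy": 58,"dz": 0,"rx": 0,"ry": 0,"rz": -0.72,"claw": 85},{"dx": 233,"dy": 58,"dz": 0,"rx": 0,"ry": 0,"rz": -0.72,"claw": 85},{"dx": 233,"dy": 58,"dz": 0,"rx": 0,"ry": 0,"rz": -0.72,"claw": 85},{"dx": 233,"dy": 58,"dz": 0,"rx": 0,"ry": 0,"rz": -0.72,"claw": 85},{"dx": 233,"dy": 58,"dz": 0,"rx": 0,"ry": 0,"rz": -0.72,"claw": 85}]}}

```text
clock: 1.15
ee_pos: [522.4, -254.6, 331.4]
ee_rot: [0.636, 0.772, 0.001, 0.0]
contact_force: [-0.4, -0.2, 0.4]
opening: 0.996
```

```bash
python3 go.py 560 -30 330 2.45  530 190 330 3.15  454 284 330 3.85
```

```text
now [ 522.4 -254.6  331.4] yaw 1.763 j [-0.59  0.32  0.27  1.51  0.    0.79] F [-0.4 -0.2  0.4] T [-0.07 -0.    0.02] op 85.1 t 1.15
d [213.2, 79.9, 1.6] r [0.001, -0.0, -0.687]
d [163.4, 150.3, 0.0] r [0.0, 0.0, -0.7]
d [75.2, 94.6, 0.0] r [0.0, 0.0, -0.7]
```

Call:
{"fn": "move_arm", "kwargs": {"commands": [{"dx": 213,"dy": 80,"dz": 2,"rx": 0,"ry": 0,"rz": -0.69,"claw": 85},{"dx": 213,"dy": 80,"dz": 2,"rx": 0,"ry": 0,"rz": -0.69,"claw": 85},{"dx": 213,"dy": 80,"dz": 2,"rx": 0,"ry": 0,"rz": -0.69,"claw": 85},{"dx": 213,"dy": 80,"dz": 2,"rx": 0,"ry": 0,"rz": -0.69,"claw": 85},{"dx": 213,"dy": 80,"dz": 2,"rx": 0,"ry": 0,"rz": -0.69,"claw": 85}]}}

```text
clock: 1.65
ee_pos: [560.0, -26.7, 329.4]
ee_rot: [0.334, 0.943, 0.001, -0.0]
contact_force: [0.1, -0.5, 0.1]
opening: 0.996
```

Call:
{"fn": "move_arm", "kwargs": {"commands": [{"dx": 163,"dy": 150,"dz": 0,"rx": 0,"ry": 0,"rz": -0.7,"claw": 85},{"dx": 163,"dy": 150,"dz": 0,"rx": 0,"ry": 0,"rz": -0.7,"claw": 85},{"dx": 163,"dy": 150,"dz": 0,"rx": 0,"ry": 0,"rz": -0.7,"claw": 85},{"dx": 163,"dy": 150,"dz": 0,"rx": 0,"ry": 0,"rz": -0.7,"claw": 85},{"dx": 163,"dy": 150,"dz": 0,"rx": 0,"ry": 0,"rz": -0.7,"claw": 85}]}}

```text
clock: 2.15
ee_pos: [526.3, 195.9, 329.5]
ee_rot: [-0.014, 1.0, 0.001, -0.0]
contact_force: [0.6, -1.2, 1.4]
opening: 0.998
```

Call:
{"fn": "move_arm", "kwargs": {"commands": [{"dx": 75,"dy": 95,"dz": 0,"rx": 0,"ry": 0,"rz": -0.7,"claw": 60},{"dx": 75,"dy": 95,"dz": 0,"rx": 0,"ry": 0,"rz": -0.7,"claw": 60},{"dx": 75,"dy": 95,"dz": 0,"rx": 0,"ry": 0,"rz": -0.7,"claw": 60},{"dx": 75,"dy": 95,"dz": 0,"rx": 0,"ry": 0,"rz": -0.7,"claw": 60},{"dx": 75,"dy": 95,"dz": 0,"rx": 0,"ry": 0,"rz": -0.7,"claw": 60}]}}

```text
clock: 2.65
ee_pos: [447.6, 289.7, 329.6]
ee_rot: [-0.36, 0.933, 0.001, 0.0]
contact_force: [0.4, -0.2, 0.1]
opening: 0.699
```

```bash
python3 go.py 454 284 330 3.85; python3 - <<'E'
from h import *; import pickle
f=grab('wrist'); pickle.dump(f,open('w1.pkl','wb')); save(f,'w1.png',k=1.5)
E
```

```text
now [447.6 289.7 329.6] yaw -2.405 j [ 0.42  0.22  0.13  1.48  0.   -0.31] F [ 0.4 -0.2  0.1] T [-0.01  0.06  0.01] op 59.7 t 2.65
d [-0.9, -8.5, -0.4] r [0.002, 0.001, 0.028]
```

View pics/w1.png

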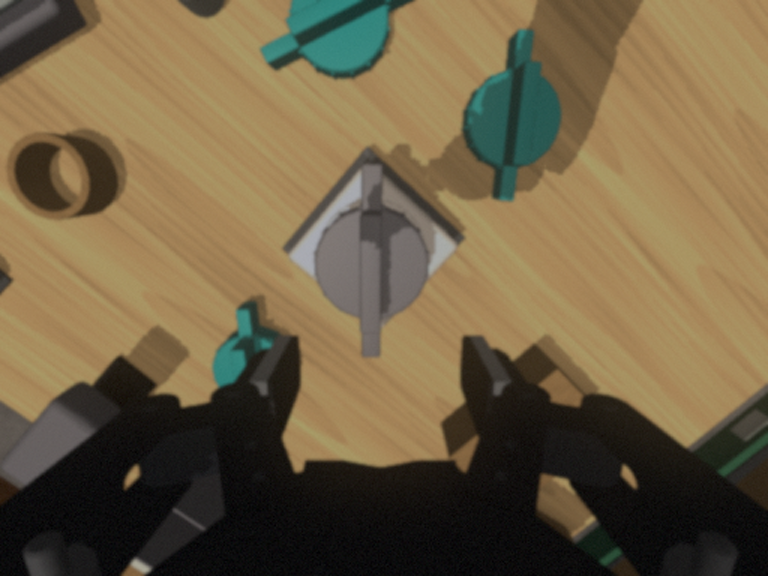

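The wrist view shows the cap's disc centred near (371,262), with the ears and bar running from (372,165) to (371,356), in line with the tool x axis. The holder corners are at (284,249), (370,147) and (464,239).

```bash
python3 - <<'E'
from h import *; import pickle
f=pickle.load(open('w1.pkl','rb')); px=lambda *a:np.array(a)/1.5
e=plane(f,px((371.5,165),(370.5,356)),143)[:,:2]; d=e[1]-e[0]
print('ears',e.round(1).tolist(),'len',np.linalg.norm(d),'mid',e.mean(0),'yaw',np.arctan2(*-d[::-1]),np.arctan2(*d[::-1]))
print('disc mid',plane(f,px((371.5,262)),139)[:,:2])
h=plane(f,px((284,249),(370,147),(464,239)),36)[:,:2]
for z in (30,36):
  h=plane(f,px((284,249),(370,147),(464,239)),z)[:,:2]
  a,b=h[0]-h[1],h[2]-h[1]
  print(z,h.round(1).tolist(),'sides',np.linalg.norm(a),np.linalg.norm(b),'mid',(h[0]+h[2])/2,'yaw a,b',np.arctan2(a[1],a[0]),np.arctan2(b[1],b[0]))
E
python3 go.py 454 284 330 3.85
```

```text
ears [[398.9, 236.8], [516.3, 340.6]] len 156.76844559683695 mid [457.59224646 288.69072419] yaw -2.4178999524292624 0.7236927011605307
disc mid [[455.20746235 287.04764449]]
30 [[527.2, 222.2], [387.1, 221.4], [389.5, 358.5]] sides 140.1734217912803 137.14219581722983 mid [458.38318066 290.37483708] yaw a,b 0.0057173100410459815 1.552643512282108
36 [[525.4, 222.5], [387.2, 221.7], [389.7, 356.9]] sides 138.20617806500212 135.21749339588789 mid [457.53730741 289.7225458 ] yaw a,b 0.00571731004104589 1.5526435122821083
now [447.9 289.4 329.5] yaw -2.403 j [ 0.42  0.22  0.13  1.48  0.   -0.32] F [ 0.9  0.5 -0.6] T [0.02 0.01 0.01] op 59.9 t 2.7
d [-0.9, -8.0, -0.5] r [0.002, 0.001, 0.03]
```

```bash
python3 go.py 457.5 289 200 -2.418
```

```text
now [447.9 289.4 329.5] yaw -2.403 j [ 0.42  0.22  0.13  1.48  0.   -0.32] F [ 0.9  0.5 -0.6] T [0.02 0.01 0.01] op 59.9 t 2.7
d [-6.7, -7.0, 129.5] r [0.002, 0.001, 0.015]
```

Call:
{"fn": "move_arm", "kwargs": {"commands": [{"dx": -7,"dy": -7,"dz": 40,"rx": 0,"ry": 0,"rz": 0.015,"claw": 60},{"dx": -7,"dy": -7,"dz": 80,"rx": 0,"ry": 0,"rz": 0.015,"claw": 60},{"dx": -7,"dy": -7,"dz": 120,"rx": 0,"ry": 0,"rz": 0.015,"claw": 60},{"dx": -7,"dy": -7,"dz": 130,"rx": 0,"ry": 0,"rz": 0.015,"claw": 50},{"dx": -7,"dy": -7,"dz": 130,"rx": 0,"ry": 0,"rz": 0.015,"claw": 50}]}}

```text
clock: 3.2
ee_pos: [456.7, 288.5, 198.1]
ee_rot: [-0.353, 0.935, 0.001, -0.002]
contact_force: [0.9, 0.9, 0.8]
opening: 0.584
```

```bash
python3 go.py 457.5 289 157 -2.418; python3 - <<'E'
from h import *; import pickle
f=grab('wrist'); pickle.dump(f,open('w2.pkl','wb')); save(f,'w2.png',k=1.5)
E
```

```text
now [456.7 288.5 198.1] yaw -2.419 j [ 0.41  0.27 -0.13  1.17  0.   -0.31] F [0.9 0.9 0.8] T [-0.02 -0.01 -0.  ] op 49.9 t 3.2
d [-1.1, -0.3, 41.1] r [0.003, -0.003, -0.001]
```

View pics/w2.png

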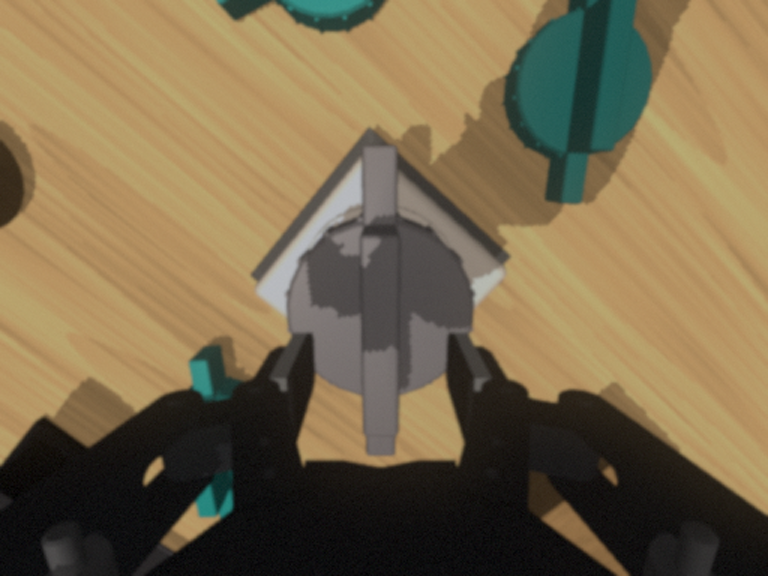

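The bar at column 380 is centred between the fingers, whose inner edges are at about 313 and 448. I'll go down and use the jaws as a loose wrench.

Call:
{"fn": "move_arm", "kwargs": {"commands": [{"dx": -1,"dy": 0,"dz": 20,"rx": 0,"ry": 0,"rz": 0,"claw": 50},{"dx": -1,"dy": 0,"dz": 41,"rx": 0,"ry": 0,"rz": 0,"claw": 40},{"dx": -1,"dy": 0,"dz": 41,"rx": 0,"ry": 0,"rz": 0,"claw": 19},{"dx": -1,"dy": 0,"dz": 41,"rx": 0,"ry": 0,"rz": 0,"claw": 19},{"dx": -1,"dy": 0,"dz": 41,"rx": 0,"ry": 0,"rz": 0,"claw": 19}]}}

```text
clock: 3.75
ee_pos: [459.9, 290.4, 161.3]
ee_rot: [-0.353, 0.935, 0.001, 0.002]
contact_force: [0.6, 0.3, -0.5]
opening: 0.224
```

```bash
python3 go.py 457.5 289 157 -2.028
```

```text
now [459.9 290.4 161.3] yaw -2.419 j [ 0.41  0.29 -0.2   1.08  0.   -0.31] F [ 0.6  0.3 -0.5] T [ 0.01 -0.04  0.06] op 19.1 t 3.75
d [2.7, 0.5, 4.3] r [0.0, 0.004, -0.391]
```

Call:
{"fn": "move_arm", "kwargs": {"commands": [{"dx": 0,"dy": 0,"dz": 0,"rx": 0,"ry": 0,"rz": -0.1,"claw": 19},{"dx": 0,"dy": 0,"dz": 0,"rx": 0,"ry": 0,"rz": -0.2,"claw": 19},{"dx": 0,"dy": 0,"dz": 0,"rx": 0,"ry": 0,"rz": -0.3,"claw": 19},{"dx": 0,"dy": 0,"dz": 0,"rx": 0,"ry": 0,"rz": -0.4,"claw": 19},{"dx": 0,"dy": 0,"dz": 0,"rx": 0,"ry": 0,"rz": -0.45,"claw": 19}]}}

```text
clock: 4.25
ee_pos: [460.6, 290.8, 163.0]
ee_rot: [-0.554, 0.832, 0.001, 0.003]
contact_force: [-0.5, -0.2, -0.2]
opening: 0.223
```

Call:
{"fn": "move_arm", "kwargs": {"commands": [{"dx": 0,"dy": 0,"dz": 0,"rx": 0,"ry": 0,"rz": 0,"claw": 19},{"dx": 0,"dy": 0,"dz": 0,"rx": 0,"ry": 0,"rz": 0,"claw": 30},{"dx": 0,"dy": 0,"dz": 0,"rx": 0,"ry": 0,"rz": 0,"claw": 40},{"dx": 0,"dy": 0,"dz": 0,"rx": 0,"ry": 0,"rz": 0,"claw": 40}]}}

```text
clock: 4.65
ee_pos: [460.9, 290.9, 163.4]
ee_rot: [-0.554, 0.832, 0.001, 0.003]
contact_force: [0.1, -0.7, -0.0]
opening: 0.466
```

```bash
python3 go.py 457.5 289 157 -2.028; python3 - <<'E'
from h import *; import pickle
f=grab('wrist'); pickle.dump(f,open('w3.pkl','wb')); save(f,'w3.png',k=1.5)
g=grab('side'); pickle.dump(g,open('s3.pkl','wb')); save(g,'s3.png',(170,110,270,210),5)
E
```

```text
now [460.9 290.9 163.4] yaw -1.967 j [ 0.41  0.29 -0.19  1.08  0.   -0.76] F [ 0.1 -0.7 -0. ] T [0.03 0.03 0.02] op 39.8 t 4.65
d [3.1, 2.4, 6.4] r [-0.003, 0.006, 0.061]
```

View pics/w3.png

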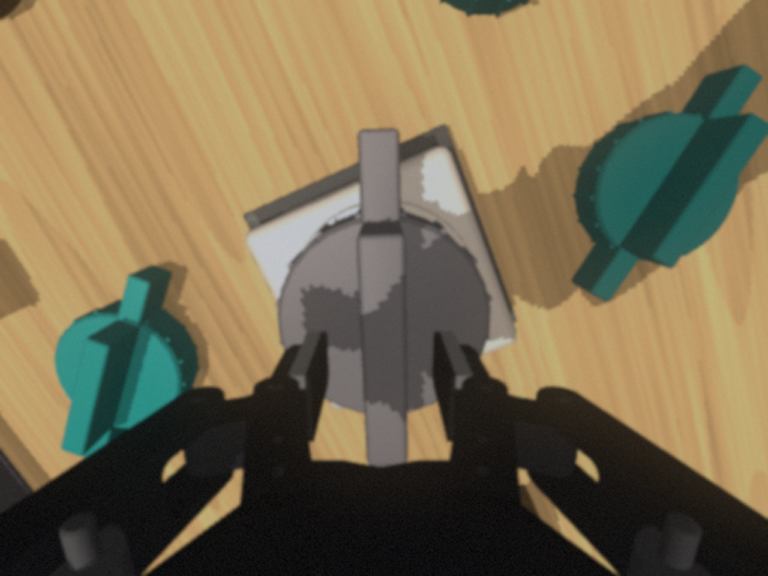

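The cap followed the turn: far ear tip at (379,130), bar in the jaws. Next, check numerically whether it dropped.

```bash
python3 - <<'E'
from h import *; import pickle
f=pickle.load(open('w3.pkl','rb')); px=lambda *a:np.array(a)/1.5
for drop in (0,11):
    z=143-drop
    far=plane(f,px((379,130)),z)[0,:2]; bar=plane(f,px((382,222),(384.5,460)),z+31)[:,:2]
    d=far-[457.5,289]; print(drop,'r',np.linalg.norm(d),'yaw',np.arctan2(-d[1],-d[0]),'ear w',np.linalg.norm(np.diff(plane(f,px((359,130),(398,130)),z)[:,:2],axis=0)),
     'disc w',np.linalg.norm(np.diff(plane(f,px((278,320),(490,320)),z-4)[:,:2],axis=0)),'barend r',np.linalg.norm(bar[0]-[457.5,289]),'bar w',np.linalg.norm(np.diff(plane(f,px((359,235),(402.5,235)),z+31)[:,:2],axis=0)))
E
```

```text
0 r 78.27670536821248 yaw 1.214889385119294 ear w 13.500962738062656 disc w 85.54083352888829 barend r 50.391006711330206 bar w 12.711151036715885
11 r 79.24072210057365 yaw 1.2151085062369593 ear w 14.504369841155867 disc w 91.73103131343952 barend r 48.988946817995675 bar w 13.906151995519428
```

View pics/s3.png

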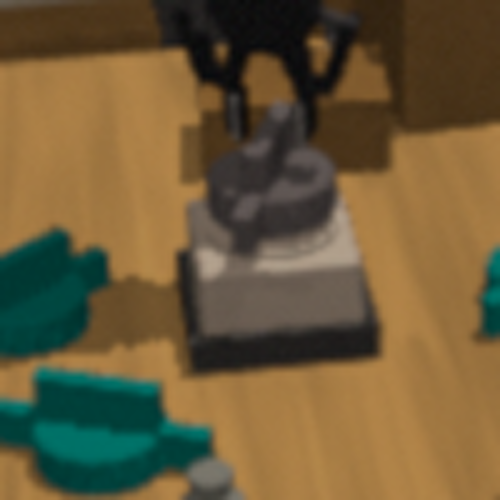

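Everything points to the cap having dropped: the apparent widths fit the lower height better, and the skirt sits close to the shoulder in the side view. I'll lower, close loosely and turn clockwise.

Call:
{"fn": "move_arm", "kwargs": {"commands": [{"dx": 3,"dy": 2,"dz": 10,"rx": 0,"ry": 0,"rz": -0.03,"claw": 40},{"dx": 3,"dy": 2,"dz": 18,"rx": 0,"ry": 0,"rz": -0.03,"claw": 40},{"dx": 3,"dy": 2,"dz": 18,"rx": 0,"ry": 0,"rz": -0.03,"claw": 18.5},{"dx": 3,"dy": 2,"dz": 18,"rx": 0,"ry": 0,"rz": -0.03,"claw": 18.5},{"dx": 3,"dy": 2,"dz": 18,"rx": 0,"ry": 0,"rz": -0.03,"claw": 18.5}]}}

```text
clock: 5.25
ee_pos: [458.1, 289.0, 145.3]
ee_rot: [-0.567, 0.824, 0.001, 0.003]
contact_force: [0.4, 0.6, -0.1]
opening: 0.217
```

```bash
python3 go.py 457.5 289 145 -2.5
```

```text
now [458.1 289.  145.3] yaw -1.937 j [ 0.41  0.3  -0.23  1.04  0.   -0.79] F [ 0.4  0.6 -0.1] T [ 0.04  0.03 -0.01] op 18.6 t 5.25
d [0.2, 0.5, 0.3] r [-0.001, 0.007, 0.563]
```

Call:
{"fn": "move_arm", "kwargs": {"commands": [{"dx": 0,"dy": 0,"dz": 0,"rx": 0,"ry": 0,"rz": 0.12,"claw": 18.5},{"dx": 0,"dy": 0,"dz": 0,"rx": 0,"ry": 0,"rz": 0.24,"claw": 18.5},{"dx": 0,"dy": 0,"dz": 0,"rx": 0,"ry": 0,"rz": 0.36,"claw": 18.5},{"dx": 0,"dy": 0,"dz": 0,"rx": 0,"ry": 0,"rz": 0.48,"claw": 18.5},{"dx": 0,"dy": 0,"dz": 0,"rx": 0,"ry": 0,"rz": 0.6,"claw": 18.5}]}}

```text
clock: 5.75
ee_pos: [458.1, 289.1, 145.5]
ee_rot: [-0.295, 0.955, 0.001, 0.003]
contact_force: [-0.4, -0.1, -1.7]
opening: 0.217
```

```bash
python3 go.py 457.5 289 145 -3.05
```

```text
now [458.1 289.1 145.5] yaw -2.542 j [ 0.41  0.3  -0.23  1.04  0.   -0.19] F [-0.4 -0.1 -1.7] T [-0.01 -0.02  0.02] op 18.5 t 5.75
d [0.5, 0.3, 0.5] r [0.003, 0.006, 0.508]
```

Call:
{"fn": "move_arm", "kwargs": {"commands": [{"dx": 0,"dy": 0,"dz": 1,"rx": 0,"ry": 0,"rz": 0.12,"claw": 18.5},{"dx": 0,"dy": 0,"dz": 2,"rx": 0,"ry": 0,"rz": 0.24,"claw": 18.5},{"dx": 0,"dy": 0,"dz": 3,"rx": 0,"ry": 0,"rz": 0.36,"claw": 18.5},{"dx": 0,"dy": 0,"dz": 3,"rx": 0,"ry": 0,"rz": 0.45,"claw": 18.5},{"dx": 0,"dy": 0,"dz": 3,"rx": 0,"ry": 0,"rz": 0.51,"claw": 18.5}]}}

```text
clock: 6.25
ee_pos: [459.0, 289.4, 143.5]
ee_rot: [-0.043, 0.999, 0.002, 0.004]
contact_force: [-0.4, 0.4, 1.3]
opening: 0.215
```

```bash
python3 go.py 457.5 289 143 -3.147
```

```text
now [459.  289.4 143.5] yaw -3.055 j [ 0.41  0.3  -0.23  1.03  0.    0.33] F [-0.4  0.4  1.3] T [-0.07 -0.07  0.06] op 18.4 t 6.25
d [1.6, -0.2, 0.5] r [0.005, 0.007, 0.092]
```

Call:
{"fn": "move_arm", "kwargs": {"commands": [{"dx": 1.5,"dy": 0,"dz": 0,"rx": 0,"ry": 0,"rz": 0.05,"claw": 18.5},{"dx": 1.5,"dy": 0,"dz": 0,"rx": 0,"ry": 0,"rz": 0.1,"claw": 18.5},{"dx": 1.5,"dy": 0,"dz": 0,"rx": 0,"ry": 0,"rz": 0.13,"claw": 18.5}]}}

```text
clock: 6.55
ee_pos: [457.8, 289.3, 143.8]
ee_rot: [0.023, 1.0, 0.003, 0.004]
contact_force: [0.3, -0.9, -1.1]
opening: 0.218
```

```bash
python3 go.py 457.5 289 143 -3.147
```

```text
now [457.8 289.3 143.8] yaw 3.096 j [ 0.41  0.29 -0.24  1.03  0.    0.46] F [ 0.3 -0.9 -1.1] T [-0.03 -0.03  0.  ] op 18.6 t 6.55
d [0.3, -0.4, 0.8] r [0.006, 0.007, -0.04]
```

Call:
{"fn": "move_arm", "kwargs": {"commands": [{"dx": 0,"dy": 0,"dz": 0,"rx": 0,"ry": 0,"rz": 0.03,"claw": 18.5},{"dx": 0,"dy": 0,"dz": 0,"rx": 0,"ry": 0,"rz": 0.06,"claw": 18.5},{"dx": 0,"dy": 0,"dz": 0,"rx": 0,"ry": 0,"rz": 0.06,"claw": 18.5}]}}

```text
clock: 6.85
ee_pos: [457.9, 289.3, 143.8]
ee_rot: [0.053, 0.999, 0.003, 0.004]
contact_force: [1.1, -0.7, -1.2]
opening: 0.219
```

```bash
python3 go.py 457.5 289 143 -3.147
```

```text
now [457.9 289.3 143.8] yaw 3.036 j [ 0.41  0.29 -0.24  1.03  0.    0.52] F [ 1.1 -0.7 -1.2] T [-0.1  -0.06  0.04] op 18.7 t 6.85
d [0.3, -0.3, 0.8] r [0.006, 0.007, -0.1]
```

Call:
{"fn": "move_arm", "kwargs": {"commands": [{"dx": 0,"dy": 0,"dz": 0,"rx": 0,"ry": 0,"rz": 0.03,"claw": 18.5},{"dx": 0,"dy": 0,"dz": 0,"rx": 0,"ry": 0,"rz": 0.05,"claw": 18.5}]}}

```text
clock: 7.05
ee_pos: [457.9, 289.3, 143.8]
ee_rot: [0.078, 0.997, 0.003, 0.004]
contact_force: [1.2, -0.0, -1.3]
opening: 0.216
```

```bash
python3 go.py 457.5 289 143 -3.147; python3 - <<'E'
from h import *; import pickle
f=grab('wrist'); pickle.dump(f,open('w4.pkl','wb')); save(f,'w4.png',k=1.5)
E
```

```text
now [457.9 289.3 143.8] yaw 2.986 j [ 0.41  0.29 -0.24  1.03  0.    0.57] F [ 1.2 -0.  -1.3] T [-0.13 -0.1   0.29] op 18.4 t 7.05
d [0.4, -0.3, 0.8] r [0.006, 0.007, -0.151]
```

View pics/w4.png

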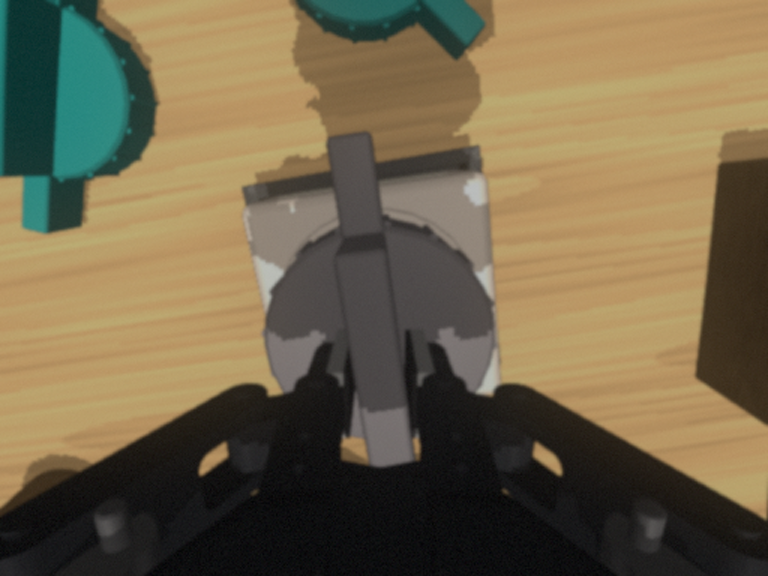

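The ears are now nearly square to the canister edges, with the ear tip at (350,132). The first torque shows, so I'll push firmly against the stop.

Call:
{"fn": "move_arm", "kwargs": {"commands": [{"dx": 0,"dy": 0,"dz": 0,"rx": 0,"ry": 0,"rz": 0.03,"claw": 18.5},{"dx": 0,"dy": 0,"dz": 0,"rx": 0,"ry": 0,"rz": 0.05,"claw": 18.5}]}}

```text
clock: 7.3
ee_pos: [458.0, 289.3, 143.9]
ee_rot: [0.102, 0.995, 0.003, 0.004]
contact_force: [0.8, 0.3, -1.0]
opening: 0.216
```

```bash
cat > yaw.py <<'E'
from h import *; import pickle,sys
f=pickle.load(open('w4.pkl','rb')); px=lambda *a:np.array(a)/1.5
d=[457.5,289]-plane(f,px((350,133)),6+85+36)[0,:2]; print('ear r',np.linalg.norm(d),'yaw',np.arctan2(d[1],d[0]))
b=plane(f,px((361,237),(391,466)),158)[:,:2]; d=b[1]-b[0]; print('bar yaw',np.arctan2(d[1],d[0]),'len',np.linalg.norm(d))
h=plane(f,px((245,188),(479,148)),36)[:,:2]; d=h[0]-h[1]; print('holder side',np.linalg.norm(d),'yaw',np.arctan2(d[1],d[0])+np.pi/2,h)
c=plane(f,px((247,204),(486,170)),80)[:,:2]; d=c[0]-c[1]; print('canister side',np.linalg.norm(d),'yaw',np.arctan2(d[1],d[0])+np.pi/2)
E
python3 yaw.py; python3 go.py 457.5 289 143 -3.147
```

```text
ear r 79.57339459438379 yaw -0.02900377919149309
bar yaw -0.0412045957597945 len 78.48108498652313
holder side 134.07656484186538 yaw 0.005095804810022919 [[389.52579299 222.32504481]
 [388.84256794 356.39986886]]
canister side 112.17371829856428 yaw -0.020372794270187677
now [458.  289.3 143.9] yaw 2.936 j [ 0.41  0.29 -0.24  1.03  0.    0.62] F [ 0.8  0.3 -1. ] T [-0.19 -0.2   1.26] op 18.4 t 7.3
d [0.4, -0.4, 0.9] r [0.006, 0.007, -0.2]
```

The torque rose to 1.26 N·m against about 0.3 before, so the cap is on its stop. Cap yaw -0.03, canister -0.02. I'll square the jaws and grip.

Call:
{"fn": "move_arm", "kwargs": {"commands": [{"dx": 0,"dy": 0,"dz": 0,"rx": 0,"ry": 0,"rz": -0.1,"claw": 18.5},{"dx": 0,"dy": 0,"dz": 0,"rx": 0,"ry": 0,"rz": -0.17,"claw": 18.5},{"dx": 0,"dy": 0,"dz": 0,"rx": 0,"ry": 0,"rz": -0.17,"claw": 12},{"dx": 0,"dy": 0,"dz": 0,"rx": 0,"ry": 0,"rz": -0.17,"claw": 8},{"dx": 0,"dy": 0,"dz": 0,"rx": 0,"ry": 0,"rz": -0.17,"claw": 8}]}}

```text
clock: 7.8
ee_pos: [458.1, 289.3, 144.1]
ee_rot: [0.018, 1.0, 0.002, 0.004]
contact_force: [-1.5, -0.9, 1.1]
opening: 0.177
```

```bash
python3 go.py 457.5 289 143 -3.147
```

```text
now [458.1 289.3 144.1] yaw 3.106 j [ 0.41  0.29 -0.24  1.03  0.    0.45] F [-1.5 -0.9  1.1] T [-0.32  0.05  0.62] op 15.1 t 7.8
d [0.6, -0.3, 1.1] r [0.005, 0.008, -0.031]
```

Call:
{"fn": "move_arm", "kwargs": {"commands": [{"dx": 0,"dy": 0,"dz": -4,"rx": 0,"ry": 0,"rz": 0,"claw": 8},{"dx": 0,"dy": 0,"dz": -12,"rx": 0,"ry": 0,"rz": 0,"claw": 8},{"dx": 0,"dy": 0,"dz": -22,"rx": 0,"ry": 0,"rz": 0,"claw": 8},{"dx": 0,"dy": 0,"dz": -34,"rx": 0,"ry": 0,"rz": 0,"claw": 8},{"dx": 0,"dy": 0,"dz": -48,"rx": 0,"ry": 0,"rz": 0,"claw": 8}]}}

```text
clock: 8.3
ee_pos: [457.6, 289.1, 193.5]
ee_rot: [0.019, 1.0, 0.003, 0.004]
contact_force: [1.0, -0.3, -6.7]
opening: 0.177
```

Call:
{"fn": "move_arm", "kwargs": {"commands": [{"dx": 0,"dy": 0,"dz": -15,"rx": 0,"ry": 0,"rz": 0,"claw": 8},{"dx": 0,"dy": 0,"dz": -35,"rx": 0,"ry": 0,"rz": 0,"claw": 8},{"dx": 0,"dy": 0,"dz": -55,"rx": 0,"ry": 0,"rz": 0,"claw": 8},{"dx": 0,"dy": 0,"dz": -75,"rx": 0,"ry": 0,"rz": 0,"claw": 8},{"dx": 0,"dy": 0,"dz": -80,"rx": 0,"ry": 0,"rz": 0,"claw": 8}]}}

```text
clock: 8.8
ee_pos: [458.2, 289.4, 277.6]
ee_rot: [0.019, 1.0, 0.004, 0.007]
contact_force: [1.1, 1.1, -6.2]
opening: 0.171
```

```bash
python3 go.py 500 160 275 3.0 540 0 275 2.8  545 -211 275 2.74; python3 - <<'E'
from h import *; import pickle
f=grab('side'); pickle.dump(f,open('s5.pkl','wb')); save(f,'s5.png',(150,60,300,210),4)
E
```

```text
now [458.2 289.4 277.6] yaw 3.103 j [0.41 0.23 0.01 1.34 0.   0.45] F [ 1.1  1.1 -6.2] T [0.05 0.02 0.01] op 14.6 t 8.8
d [-46.6, -127.7, 2.1] r [0.009, 0.013, 0.103]
d [-62.2, -152.8, 0.0] r [0.0, 0.0, 0.2]
d [-75.4, -197.1, 0.0] r [0.0, 0.0, 0.06]
```

View pics/s5.png

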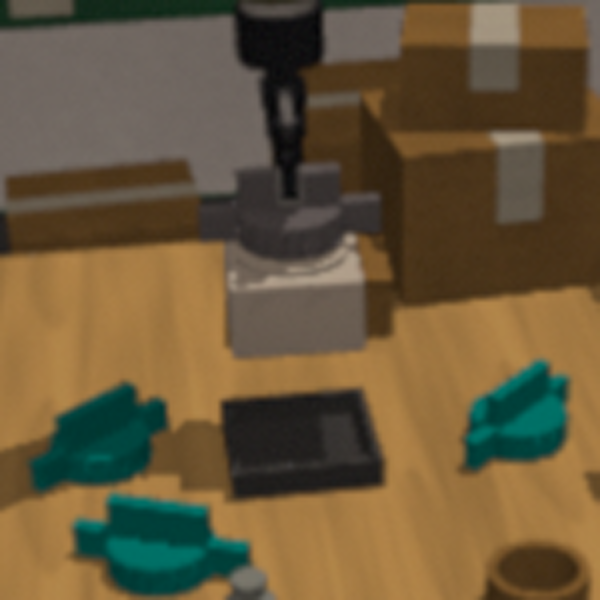

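The side picture shows the canister hanging upright from the bar, clear of the empty holder, with the cap home. I'll carry it across smoothly.

Call:
{"fn": "move_arm", "kwargs": {"commands": [{"dx": -6,"dy": -15,"dz": 0,"rx": 0.005,"ry": 0.007,"rz": 0.02,"claw": 8},{"dx": -16,"dy": -45,"dz": 0,"rx": 0.009,"ry": 0.013,"rz": 0.05,"claw": 8},{"dx": -28,"dy": -80,"dz": 0,"rx": 0.009,"ry": 0.013,"rz": 0.08,"claw": 8},{"dx": -42,"dy": -115,"dz": 1,"rx": 0.009,"ry": 0.013,"rz": 0.12,"claw": 8},{"dx": -56,"dy": -150,"dz": 2,"rx": 0.009,"ry": 0.013,"rz": 0.16,"claw": 8}]}}

```text
clock: 9.35
ee_pos: [508.3, 135.4, 273.5]
ee_rot: [0.1, 0.995, -0.0, -0.001]
contact_force: [0.2, 0.5, -7.5]
opening: 0.175
```

```bash
python3 go.py 535 -10 275 2.82; python3 go.py 545 -211 275 2.74
```

```text
now [508.3 135.4 273.5] yaw 2.941 j [ 0.11  0.21 -0.02  1.34  0.    0.31] F [ 0.2  0.5 -7.5] T [ 0.04 -0.09  0.01] op 15.0 t 9.35
d [-55.1, -137.1, -1.5] r [-0.001, -0.002, 0.121]
now [508.3 135.4 273.5] yaw 2.941 j [ 0.11  0.21 -0.02  1.34  0.    0.31] F [ 0.2  0.5 -7.5] T [ 0.04 -0.09  0.01] op 15.0 t 9.35
d [-104.9, -332.1, -1.5] r [-0.001, -0.002, 0.201]
```

Call:
{"fn": "move_arm", "kwargs": {"commands": [{"dx": -11,"dy": -34,"dz": -1,"rx": 0,"ry": 0,"rz": 0.04,"claw": 8},{"dx": -22,"dy": -69,"dz": -1,"rx": 0,"ry": 0,"rz": 0.07,"claw": 8},{"dx": -33,"dy": -104,"dz": -1,"rx": 0,"ry": 0,"rz": 0.1,"claw": 8},{"dx": -44,"dy": -139,"dz": -1,"rx": 0,"ry": 0,"rz": 0.13,"claw": 8},{"dx": -55,"dy": -174,"dz": -1,"rx": 0,"ry": 0,"rz": 0.16,"claw": 8}]}}

```text
clock: 9.85
ee_pos: [526.9, -48.2, 273.6]
ee_rot: [0.181, 0.984, -0.0, -0.002]
contact_force: [0.7, 0.6, -8.0]
opening: 0.175
```

```bash
python3 go.py 545 -211 275 2.74
```

```text
now [526.9 -48.2 273.6] yaw 2.779 j [-0.24  0.22 -0.01  1.35 -0.    0.12] F [ 0.7  0.6 -8. ] T [ 0.03 -0.09 -0.02] op 14.9 t 9.85
d [-74.7, -145.8, -1.5] r [-0.001, -0.003, 0.039]
```

Call:
{"fn": "move_arm", "kwargs": {"commands": [{"dx": -19,"dy": -37,"dz": -1,"rx": 0,"ry": 0,"rz": 0.02,"claw": 8},{"dx": -38,"dy": -74,"dz": -1,"rx": 0,"ry": 0,"rz": 0.04,"claw": 8},{"dx": -57,"dy": -110,"dz": -1,"rx": 0,"ry": 0,"rz": 0.04,"claw": 8},{"dx": -69,"dy": -135,"dz": -1,"rx": 0,"ry": 0,"rz": 0.04,"claw": 8},{"dx": -75,"dy": -146,"dz": -1,"rx": 0,"ry": 0,"rz": 0.04,"claw": 8}]}}

```text
clock: 10.35
ee_pos: [544.5, -214.9, 273.1]
ee_rot: [0.202, 0.979, -0.001, -0.003]
contact_force: [-0.8, 1.9, -7.1]
opening: 0.176
```

```bash
python3 - <<'E'
from h import *; import pickle
for n in('wrist','side'):
    f=grab(n); pickle.dump(f,open(n+'6.pkl','wb')); 
    save(f,n+'6.png',k=1.5)
E
python3 go.py 545 -211 215 2.74
```

```text
now [ 544.7 -213.4  273.2] yaw 2.735 j [-0.51  0.33  0.14  1.38 -0.   -0.1 ] F [-0.7  1.2 -6.2] T [ 0.3   0.16 -0.03] op 15.2 t 10.45
d [0.4, 2.4, 58.2] r [-0.001, -0.005, -0.005]
```

View pics/wrist6.png

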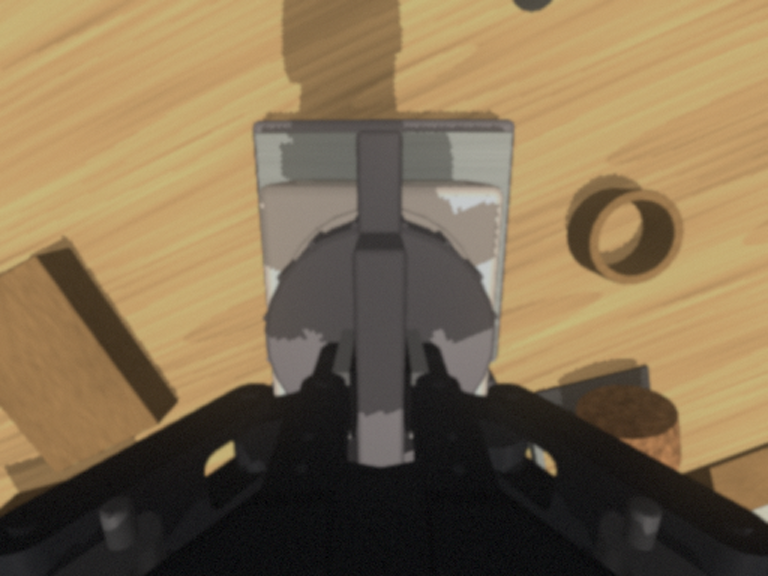

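Seen from the wrist, the canister sits centrally over the pan. The pan's far corners are near (258,131) and (511,131), and the bar is at column 380.

```bash
python3 - <<'E'
from h import *; import pickle
f=pickle.load(open('wrist6.pkl','rb')); px=lambda *a:np.array(a)/1.5
for y in (122,131):
    h=plane(f,px((256,y),(513,y)),74)[:,:2]; d=h[0]-h[1]; u=d/np.linalg.norm(d); n=np.array([u[1],-u[0]]); 
    if n[0]<0:n=-n
    print(y,h.round(1).tolist(),'side',np.linalg.norm(d),'x-yaw',np.arctan2(n[1],n[0]),'centre',h.mean(0)+97.5*n)
E
```

```text
122 [[410.7, -261.1], [488.9, -80.7]] side 196.62006128727523 x-yaw -0.4092623738737913 centre [ 539.25576601 -209.71663629]
131 [[416.5, -264.1], [495.1, -82.8]] side 197.62027843652737 x-yaw -0.409231794910238 centre [ 545.24981408 -212.29379734]
```

Call:
{"fn": "move_arm", "kwargs": {"commands": [{"dx": 0,"dy": 1,"dz": 12,"rx": 0,"ry": 0,"rz": 0,"claw": 8},{"dx": 0,"dy": 1,"dz": 26,"rx": 0,"ry": -0.003,"rz": 0,"claw": 8},{"dx": 0,"dy": 1,"dz": 38,"rx": 0,"ry": -0.005,"rz": 0,"claw": 8},{"dx": 0,"dy": 1,"dz": 47,"rx": 0,"ry": -0.005,"rz": 0,"claw": 8},{"dx": 0,"dy": 1,"dz": 51,"rx": 0,"ry": -0.005,"rz": 0,"claw": 8}]}}

```text
clock: 10.95
ee_pos: [544.0, -210.8, 220.6]
ee_rot: [0.201, 0.98, -0.0, -0.001]
contact_force: [0.2, 0.1, -6.8]
opening: 0.177
```

```bash
python3 go.py 545 -212 213 2.735
```

```text
now [ 544.  -210.8  220.6] yaw 2.736 j [-0.51  0.34  0.02  1.26 -0.   -0.1 ] F [ 0.2  0.1 -6.8] T [ 0.01 -0.03  0.03] op 15.1 t 10.95
d [-1.4, -0.7, 7.6] r [-0.001, -0.003, 0.001]
```

Call:
{"fn": "move_arm", "kwargs": {"commands": [{"dx": -1,"dy": 0,"dz": 2,"rx": 0,"ry": 0,"rz": 0,"claw": 8},{"dx": -1,"dy": 0,"dz": 4,"rx": 0,"ry": 0,"rz": 0,"claw": 8},{"dx": -1,"dy": 0,"dz": 6,"rx": 0,"ry": 0,"rz": 0,"claw": 8},{"dx": -1,"dy": 0,"dz": 7,"rx": 0,"ry": 0,"rz": 0,"claw": 8}]}}

```text
clock: 11.35
ee_pos: [545.0, -211.3, 214.1]
ee_rot: [0.201, 0.98, -0.0, -0.001]
contact_force: [-1.5, 0.5, -4.6]
opening: 0.175
```

Call:
{"fn": "move_arm", "kwargs": {"commands": [{"dx": 0,"dy": 0,"dz": 1,"rx": 0,"ry": 0,"rz": 0,"claw": 8},{"dx": 0,"dy": 0,"dz": 2,"rx": 0,"ry": 0,"rz": 0,"claw": 8},{"dx": 0,"dy": 0,"dz": 2,"rx": 0,"ry": 0,"rz": 0,"claw": 8}]}}

```text
clock: 11.65
ee_pos: [544.9, -211.2, 212.4]
ee_rot: [0.201, 0.98, -0.0, -0.001]
contact_force: [-1.1, 0.7, -2.2]
opening: 0.179
```

```bash
python3 go.py 545 -212 211 2.735
```

```text
now [ 544.9 -211.2  212.4] yaw 2.736 j [-0.51  0.34  0.01  1.24 -0.   -0.1 ] F [-1.1  0.7 -2.2] T [0.29 0.37 0.07] op 15.3 t 11.65
d [-0.4, -0.7, 1.4] r [-0.001, -0.002, 0.001]
```

Call:
{"fn": "move_arm", "kwargs": {"commands": [{"dx": 0,"dy": 0,"dz": 1,"rx": 0,"ry": 0,"rz": 0,"claw": 8},{"dx": 0,"dy": 0,"dz": 1.5,"rx": 0,"ry": 0,"rz": 0,"claw": 8},{"dx": 0,"dy": 0,"dz": 1.5,"rx": 0,"ry": 0,"rz": 0,"claw": 8}]}}

```text
clock: 11.95
ee_pos: [545.0, -211.2, 211.1]
ee_rot: [0.201, 0.98, -0.0, -0.001]
contact_force: [-1.4, 2.0, -1.7]
opening: 0.174
```

```bash
python3 go.py 545 -212 211 2.735
```

```text
now [ 545.  -211.2  211.1] yaw 2.736 j [-0.51  0.34  0.01  1.23 -0.   -0.1 ] F [-1.4  2.  -1.7] T [0.31 0.44 0.08] op 14.9 t 11.95
d [-0.3, -0.7, 0.1] r [-0.001, -0.002, 0.001]
```

Call:
{"fn": "move_arm", "kwargs": {"commands": [{"dx": 0,"dy": 0,"dz": 0.5,"rx": 0,"ry": 0,"rz": 0,"claw": 16},{"dx": 0,"dy": 0,"dz": 0.5,"rx": 0,"ry": 0,"rz": 0,"claw": 20},{"dx": 0,"dy": 0,"dz": 0.5,"rx": 0,"ry": 0,"rz": 0,"claw": 36},{"dx": 0,"dy": 0,"dz": 0.5,"rx": 0,"ry": 0,"rz": 0,"claw": 45},{"dx": 0,"dy": 0,"dz": 0.5,"rx": 0,"ry": 0,"rz": 0,"claw": 45}]}}

```text
clock: 12.45
ee_pos: [545.3, -211.4, 210.9]
ee_rot: [0.201, 0.98, -0.0, -0.0]
contact_force: [0.1, 0.3, 1.0]
opening: 0.519
```

Call:
{"fn": "move_arm", "kwargs": {"commands": [{"dx": 0,"dy": 0,"dz": -20,"rx": 0,"ry": 0,"rz": 0,"claw": 45},{"dx": 0,"dy": 0,"dz": -45,"rx": 0,"ry": 0,"rz": 0,"claw": 45},{"dx": 0,"dy": 0,"dz": -85,"rx": 0,"ry": 0,"rz": 0,"claw": 45},{"dx": 0,"dy": 0,"dz": -125,"rx": 0,"ry": 0,"rz": 0,"claw": 45},{"dx": 0,"dy": 0,"dz": -130,"rx": 0,"ry": 0,"rz": 0,"claw": 45}]}}

```text
clock: 12.95
ee_pos: [547.0, -212.2, 346.7]
ee_rot: [0.201, 0.98, -0.002, 0.004]
contact_force: [0.8, -1.0, 1.3]
opening: 0.528
```

```bash
python3 - <<'E'
from h import *; import pickle
a=grab('wrist'); pickle.dump(a,open('w7.pkl','wb')); b=grab('side'); 
A=a['color'][...,::-1]; B=b['color'][130:300,160:360,::-1]
cv2.imwrite('pics/end.png',np.hstack([cv2.resize(A,(400,300)),cv2.resize(B,(353,300),interpolation=cv2.INTER_CUBIC)])); save(a,'w7.png',k=1.5)
E
python3 go.py 545 -212 340 2.735
```

```text
now [ 546.3 -211.8  342.6] yaw 2.736 j [-0.51  0.33  0.31  1.54 -0.   -0.1 ] F [-0.1  0.2 -0.7] T [-0.04 -0.04 -0.06] op 45.0 t 13.05
d [1.1, -0.7, 2.6] r [-0.001, 0.003, 0.001]
```

View pics/end.png

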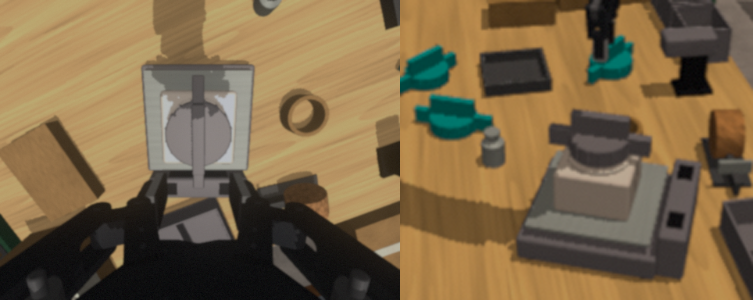

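The left half shows the closed canister at (198,130), centred on the pan with its ears square to it. The right half shows it upright on the scale, the holder empty and the bystanders in place. Handing in.

```bash
python3 -c "
from h import *
print(close_job())"
```

```text
the job is handed in; nothing more can be done
None
```

The canister is closed and stands upright on the middle of the scale's pan, released. I handed the job in at about 13 s on the robot's clock.

- **Cap:** I used the loosely closed jaws on the bar as a wrench and turned the cap counter-clockwise to about 1.2 rad from the canister's yaw. It dropped into the thread. I then turned it clockwise onto its stop, where the torque rose from about 0.3 to 1.26 N·m.
- **Placing:** I gripped the bar, lifted the canister upright and lowered it gently onto the pan, then opened the jaws and backed off.

**Last checks:**
- Before the lift, the cap yaw measured -0.03 to -0.04 rad, against about -0.02 for the canister and +0.005 for the holder. All three lie within the few degrees allowed.
- The pan centre from the top and wrist cameras agreed to about 1 mm, near (545, -212). I released with the tool at (545, -211).
- The final pictures show the canister upright and centred, its ears square to the pan. The bystanders in view are in place and the gripper is clear, with the force reading near zero.
- The drop was confirmed only by pictures and apparent sizes, which fitted the lower height better. The cap then ran down to its stop as a threaded cap should.
- I saw no large disagreements, only small drifts of 3 to 6 mm in the tool's position, corrected as I went.

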